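Locate a mould half in the filling nest and lock it with the cam

ROBOT

A 6-joint arm with a two-finger parallel gripper is mounted at the origin on a cart in front of the work surface, level with it; the furniture and walls round the work are solid. World frame = base frame: x ahead of the robot, y to its left, z up, the work surface at z = 0. Lengths are in mm, angles in degrees, forces in N, time in s.
With the tool pointing down it reaches from about 350 to 850 mm from the base axis. Payload 8.1 kg.
Tool frame: the origin (TCP) lies between the finger pads, 19 mm behind the fingertips; this is the grasp point; z points along the fingers, y is the line along which they close (so a half turn about z gives the same grasp; the last joint's range is limited). The gripper opens to 85 mm and grips with 20 to 120 N. Pads are 22 mm wide; open, the fingers measure 114 mm over their backs; the gripper's body (76 mm by 85 mm) begins 54 mm behind the grasp point. The pads swing forward as they close: fully open they stand 13 mm farther back than shut.
Start: joints at [-76.513, 7.471, 85.268, -0, 87.261, -4.893], TCP at [189.216, -569.388, 249.992] pointing down, gripper open.
Joint ranges: [-169.43, 169.43], [-51.17, 129.36], [1.28, 143.12], [-76.62, 256.62], [0, 156.53], [-152.29, 152.29]. Speed limits (degrees/s): [136.94, 136.94, 159.86, 180, 180, 180].

INTERFACE

Orientations are given as [roll, pitch, yaw] about the fixed x, y, z axes, in that order (R = Rz(yaw) Ry(pitch) Rx(roll)).
In Python, from bench import r gives the robot as it stands.
- The arm moves only by the tool apply_moves, never from a script. Its argument "steps" is a list of rows, each a list of 7 numbers: the opening, from -1 (shut) to 1 (fully open), then the shift along the tool's x, y, z in mm, then the turn, a rotation vector about the tool's x, y, z in units of 5 degrees (1.0 is 5 degrees). A call has exactly 8 rows; each row shifts and turns the commanded pose from where the row before left it, along the tool's axes as they then stand; what a row does not reach is not made up. A row lasts 1/10 s, in which the tool goes at most 50 mm and 8.59 degrees, less where a joint would pass 70% of its speed; a pose out of reach is approached as far as the arm can. A call is refused whole if a number of a shift passes 50 or a number of a turn 1, either way. A call with a gripper value outside its range is refused whole. The fingers move at their own pace and stop on an object; "squeeze" is the grip in N (left out, the last holds). Time passes only in rows, so rows that do not move let the fingers close, or fill a call up. It gives the time, the measured TCP pose, the force, the opening and the grip force at its end, in the units of the state.
- r.sense(): the state, without advancing time (a new reading comes with each control period).
- r.snapshot(name): name is "scene" or "top" or "wrist"; returns a dict with "color" (420x560x3 uint8, blue, green, red), "depth" (420x560 float32, mm along the optical axis (not along the pixel's ray), 0 where there is no reading), "mtx" (3x3 intrinsics, pixels), "T" (4x4, takes a point from camera to world coordinates); the wrist camera has in their place "hand_eye" (4x4, takes a point from camera to tool coordinates, whose origin is the TCP and whose axes are the flange's). Camera axes: x right, y down, z forward; pixel columns grow to the right and rows downward; lengths in mm; the calibration is good to about 2 mm. The wrist camera is an equidistant fisheye: a pixel r from the principal point sees the ray r / f radians off the axis. A picture is of the moment at which its call begins: read the wrist's pose just before it.
- r.hand_in(): hands the job in; it is judged then, once.
The state is a dict: "time": time; "joint_pos": joint angles; "qd": joint speeds; "joint_efforts": joint torques, N m; "tool_pos": TCP position; "tcp_rot": TCP orientation; "ft_force": force on the tool from outside, world axes, zero at the start; "wrist_torque": the same for the moment, N m; "finger_gap": finger opening in mm; "grip_force": force on a finger pad.
Only numpy, scipy, OpenCV 4.12 (cv2) and the standard library are available. Lean on these libraries where they do the work, as an engineer would, in place of code of your own. Each camera call takes 0.05 s, during which the arm holds its last target. There are 200 camera calls.

TASK

The blue mould half has been laid down loosely on the front of the grey aluminium filling nest. Using fingertip pushes only, without pinching or picking anything up, slide it along the plate until one short end lies flat against the long side rail and its long far side lies flat against the back stop. Then push the red-knobbed cam lever all the way round to its stop so that the cam locks the mould half in that corner, leaving the other things on the cart where they are.

Things in the scene. Friction and masses are not known exactly. Their poses are not given: they have to be found in the camera images.
- seat (a point): point on the top face of the fixed filling nest's grey aluminium plate (top 10 mm above the cart), under the centre of the place where the mould half belongs: seated, the mould half's origin is here. x points from the robot to the back stop, y left from the rail, z up
- nest: the nest, axes as seat. In the seat's frame (mm): plate x -195 to +75, y -84 to +130; steel side rail along x, inner face at y -54, x -165 to +30, 16 high; steel back stop along y, inner face at x +39, y -40 to +50, 16 high. Its origin lies 10 mm under the seat point
- mould_half: blue open mould half on its back, cavity up, block 108 x 78 x 18 mm, about 0.25 kg; origin at the centre of its underside, x along the 108 mm length, z up. Seated, its length runs along the seat's y axis, either end at the rail; it starts so turned within 17 degrees. It slides easily on plate and rail (friction about 0.2)
- cam_pivot (a point): axis of the cam lever, on the plate's top, 82 mm left of the seat and 4 mm beyond it in x. The steel eccentric here (disc of 20 mm radius, 17 mm high) bears on the seated mould half's free short end over the last 0.45 rad, presses it to the rail and holds itself at the stop
- cam (a joint): angle of the cam lever: 0 = fully open, grows counter-clockwise seen from above, end stop at 1.92 = locked. At angle q it points in direction 1.309 + q (rad, counter-clockwise from the seat's x axis): open to the left, locked back to the robot. It stays where it is left; it turns easily, the last part takes about 2 to 5 N at the knob
- cam_knob (a point): middle of the lever's upright red knob: a cylinder 18 mm across, from 26 to 57 mm above the plate, 76 mm from the pivot. The flat lever arm below it lies 18 to 26 mm above the plate
- amber_bottle: amber bottle standing behind the nest, 48 mm across, 100 high, origin at the centre of its foot; bystander
- vial: small white vial with blue cap behind the nest, 22 mm across, 46 high; bystander
- steel_cup: steel cup, 63 mm across, 48 high, to the right of the nest; bystander
- syringe: clear syringe lying to the right, 130 mm long; bystander

How it is judged (in metres and radians):
On the way:
1. the mould half lies flat against the back stop, within reach of the cam, while the lever is still open (x of mould_half in the frame of seat above -0.004 m and y of mould_half in the frame of seat below 0.008 m and angle between the x axis of mould_half and the y axis of seat, either way round below 0.08 rad and value of joint cam below 0.8 rad), for 0.1 s.
At the end, for the whole second after the job is handed in: The mould half rests flat on the plate with its origin within 2 mm of the seat in x and y and its length within 0.025 rad of square, so against rail and back stop; the cam lever is within 0.12 rad of its end stop (joint above 1.80 rad) and the cam presses on the mould half with more than 8 N (x of mould_half in the frame of seat between -0.002 and 0.002 m and y of mould_half in the frame of seat between -0.002 and 0.002 m and z of mould_half in the frame of seat below 0.002 m and angle between the x axis of mould_half and the y axis of seat, either way round below 0.025 rad and value of joint cam above 1.8 rad and contact force between cam and mould_half above 8 N and linear speed of mould_half below 0.01 m/s); the robot touches nothing.
It fails at once if the mould half is lifted or tipped (z of mould_half in the frame of seat above 0.006 m or angle between mould_half's own z axis and vertical above 0.12 rad).
It fails at once if the mould half is pinched: the fingers straddle it and press on it (the tool centre over the block, the tips beside it, more than 15 N) (x of the grasp point in the frame of mould_half between -0.05 and 0.05 m and y of the grasp point in the frame of mould_half between -0.036 and 0.036 m and z of the grasp point in the frame of mould_half below 0.034 m and contact force between the fingers and mould_half above 15 N).
It fails at once if the lever's knob is pinched: the knob is between the fingers and they press on it with more than 15 N (horizontal distance between the grasp point and cam_knob below 0.009 m and z of the grasp point in the frame of seat below 0.072 m and contact force between the fingers and cam above 15 N).
It fails at once if a bystander is moved by more than 15 mm (distance of any of amber_bottle, vial, steel_cup, syringe from where it was at the start of the episode above 0.015 m).
It also fails if it takes over 58 s, if anything falls off the work surface, if the arm or the gripper's body presses on something with over 40 N, if the wrist force passes 120 N, or if a joint passes its speed limit or range.

## Working session

There is one attempt and no reset: what is moved stays moved. The work goes in short steps, Python scripts to look and compute and a tool call to move; the robot and the scene stay as the last step left them, time stands still between calls to the robot, and variables do not carry over. Pictures are saved under pics/ and viewed, at most 10 in all, crops included, and the job is handed in when it is done.

Besides the shell and the picture viewer there is one more tool, called after "Request:" as name(argument=value, ...) on one line, values as JSON. apply_moves: Moves the arm, as the interface text tells. Its arguments: {"type":"object","properties":{"steps":{"type":"array"},"squeeze":{"type":"number"}},"required":["steps"]}

```bash
mkdir -p pics; ls; python3 - <<'E'
from bench import r
import cv2,numpy as np,pickle
d={}
for n in("top","scene"):
    s=r.snapshot(n);d[n]=s;cv2.imwrite(f"pics/{n}0.png",s["color"]);print(n,s["mtx"].round(1).tolist(),s["T"].round(3).tolist())
pickle.dump(d,open("d0.pkl","wb"))
print(r.sense())
E
```

```text
pics
top [[460.4, 0.0, 285.1], [0.0, 460.4, 199.9], [0.0, 0.0, 1.0]] [[-0.073, -0.97, 0.23, 334.217], [-0.997, 0.073, -0.01, 105.736], [-0.007, -0.23, -0.973, 1090.855], [0.0, 0.0, 0.0, 1.0]]
scene [[403.7, 0.0, 274.7], [0.0, 403.7, 207.8], [0.0, 0.0, 1.0]] [[-0.652, -0.477, 0.59, 89.893], [-0.758, 0.398, -0.516, 503.76], [0.011, -0.784, -0.621, 603.559], [0.0, 0.0, 0.0, 1.0]]
{'time': 0.1, 'joint_pos': array([-7.65135429e+01,  7.50946808e+00,  8.53222121e+01, -6.80797454e-04,
        8.72615153e+01, -4.89275864e+00]), 'qd': array([ 0.00667644, -0.11812501, -0.16924458, -0.00765906,  0.00258477,
        0.07424716]), 'joint_efforts': array([ 7.10340155e-04, -5.70955753e+01, -5.01940119e+01, -2.15183236e-04,
        8.21196445e-03,  8.98583608e-07]), 'tool_pos': array([ 189.09682512, -568.94413214,  249.0709241 ]), 'tcp_rot': array([-1.79907086e+02, -7.27124459e-03,  1.83792429e+01]), 'ft_force': array([-1.09074286,  0.35150499, -0.09303782]), 'wrist_torque': array([-0.01201441,  0.01912727, -0.01406933]), 'grip_force': 0.0, 'finger_gap': 85.4566369009448}
```

View pics/top0.png

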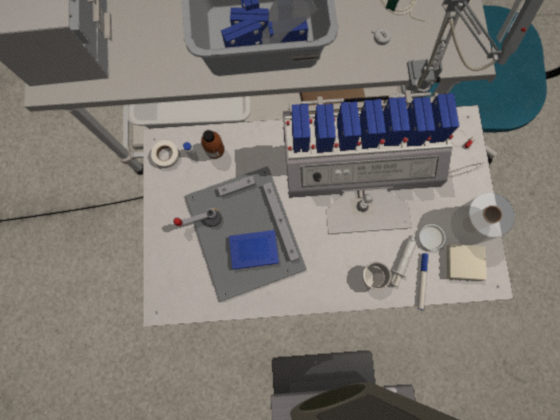

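View pics/scene0.png

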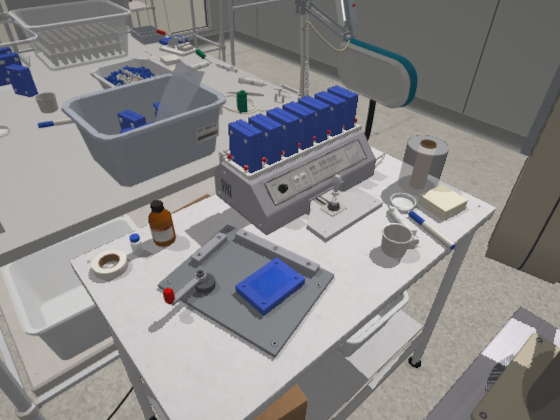

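The top view shows the mould half at about (253,250), the knob at (178,222), the cam pivot at (212,215), the rail at (281,222), the back stop at (237,187) and the plate corners at about (187,192), (265,170), (303,262) and (222,297). Next I measure these.

```bash
cat >h.py <<'E'
import cv2,numpy as np,pickle
def cast(s,px,z):
    px=np.atleast_2d(px).astype(float);K=s["mtx"];T=s["T"]
    d=np.c_[(px-K[:2,2])/[K[0,0],K[1,1]],np.ones(len(px))]@T[:3,:3].T
    return T[:3,3]+d*((z-T[2,3])/d[:,2])[:,None]
def blobs(m,n=80):
    c,_=cv2.findContours(m.astype(np.uint8),cv2.RETR_EXTERNAL,cv2.CHAIN_APPROX_NONE)
    return [k[:,0] for k in sorted(c,key=cv2.contourArea,reverse=True) if cv2.contourArea(k)>n]
def rect(P):
    (c,sz,a)=cv2.minAreaRect(P[:,:2].astype(np.float32)); 
    if sz[0]<sz[1]: sz=sz[::-1];a+=90
    return np.round(c,1),np.round(sz,1),round((a+90)%180-90,2)
def hsv(s): return cv2.cvtColor(s["color"],cv2.COLOR_BGR2HSV).astype(int)
def roi(m,b):
    o=np.zeros_like(m);o[b[1]:b[3],b[0]:b[2]]=m[b[1]:b[3],b[0]:b[2]];return o
def blue(s,b):
    h=hsv(s);return roi((h[...,0]>105)&(h[...,0]<130)&(h[...,1]>120),b)
def red(s,b):
    h=hsv(s);return roi(((h[...,0]<8)|(h[...,0]>172))&(h[...,1]>140),b)
def points(s):
    v,u=np.mgrid[:420,:560];K=s["mtx"];D=s["depth"]
    c=np.stack([(u-K[0,2])/K[0,0]*D,(v-K[1,2])/K[1,1]*D,D],-1)
    return c@s["T"][:3,:3].T+s["T"][:3,3]
TB=(165,160,310,300);SB=(155,220,340,350)
E
python3 - <<'E'
from h import *
d=pickle.load(open("d0.pkl","rb"))
for n,B in(("top",TB),("scene",SB)):
    s=d[n];P=points(s);h=hsv(s)
    m=blobs(blue(s,B))[0];mk=np.zeros((420,560),np.uint8);cv2.fillPoly(mk,[m],1)
    zz=P[...,2][mk>0];print(n,"mould",rect(cast(s,m,28)),"depth z",np.percentile(zz,[5,30,50,90,98]).round(1))
    k=blobs(red(s,B),10)
    for q in k: print(" red",q.mean(0).round(1),len(q),cast(s,q.mean(0),60).round(1),P[q[:,1],q[:,0],2].round(0)[:6])
    g=roi((h[...,2]<135),B)
    g=cv2.morphologyEx(g.astype(np.uint8),cv2.MORPH_OPEN,np.ones((9,9)))
    b=blobs(g)[0];print(" plate",rect(cast(s,cv2.convexHull(b)[:,0],10)))
    im=s["color"].copy();cv2.drawContours(im,[b.reshape(-1,1,2)],-1,(0,255,0),1);cv2.drawContours(im,[m.reshape(-1,1,2)],-1,(0,255,255),1)
    cv2.imwrite(f"pics/{n}1.png",cv2.resize(im[B[1]-10:B[3]+10,B[0]-10:B[2]+10],None,fx=3,fy=3)) 
    # steel raised 20..32 not blue
    R=(P[...,2]>21)&(P[...,2]<31)&(mk==0);
    for q in blobs(roi(R,B),40): print(" raised",q.mean(0).round(0),rect(cast(s,q,26)))
a,b=cv2.imread("pics/top1.png"),cv2.imread("pics/scene1.png")
H=max(a.shape[0],b.shape[0]);o=np.zeros((H,a.shape[1]+b.shape[1],3),np.uint8);o[:a.shape[0],:a.shape[1]]=a;o[:b.shape[0],a.shape[1]:]=b
cv2.imwrite("pics/both1.png",cv2.resize(o,None,fx=.75,fy=.75)[:600,:800]);print(o.shape)
E
```

```text
top mould (array([473.8, 177.3]), array([105.7,  76.4]), -86.52) depth z [24.1 26.4 27.4 30.  31.5]
 red [177.4 221.5] 18 [[545.9 343.8  60. ]] [67. 67. 67. 69. 67. 64.]
 plate (array([552.2, 157.3]), array([316.8, 311.5]), -74.08)
 raised [281. 221.] (array([538.1, 109.7]), array([194.3,  22. ]), 15.94)
 raised [236. 185.] (array([631.6, 208.8]), array([89.4, 23.2]), -73.56)
 raised [214. 218.] (array([554.4, 266. ]), array([38.1, 30.9]), -47.58)
scene mould (array([469.7, 179.8]), array([114.7,  85.8]), -86.32) depth z [15.9 26.6 27.3 28.7 30. ]
 red [168.6 295.1] 38 [[540.8 346.   60. ]] [66. 68. 66. 66. 68. 65.]
 plate (array([548.6, 202. ]), array([236. , 210.1]), -72.94)
 raised [277. 250.] (array([536.2, 111.8]), array([195.2,  26.4]), 15.91)
 raised [209. 247.] (array([629.1, 209.8]), array([92. , 25.5]), -73.54)
 raised [205. 282.] (array([551.1, 267.5]), array([41.4, 29.6]), -72.02)
 raised [269. 224.] (array([601.2,  71. ]), array([64.3, 30.1]), 50.07)
 raised [165. 236.] (array([716. , 262.2]), array([42.9, 22.3]), 79.16)
(480, 1110, 3)
```

View pics/both1.png

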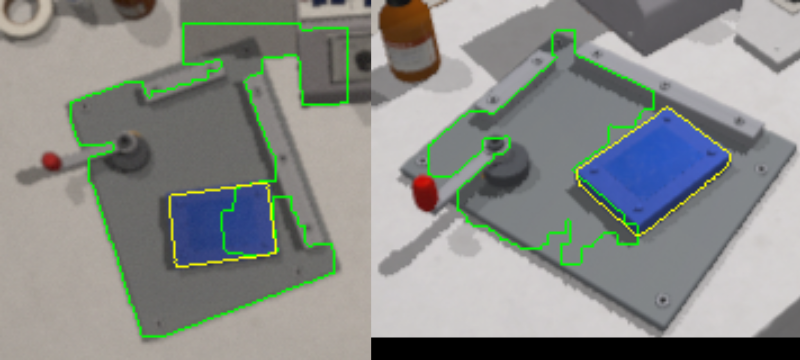

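The overlay outlines the mould half well. The rail and back stop agree on seat ≈ (584.5, 191) with yaw 16.2°. The mould half is at about seat (-111, +18), turned -12.7°. I push it in -y to the rail first, keeping the tool yaw at 16.2°.

Request:
apply_moves(steps=[[-1,38.3,-23.9,0,0,0,0.436],[-1,38.3,-23.9,0,0,0,0],[-1,38.3,-23.9,0,0,0,0],[-1,38.3,-23.9,0,0,0,0],[-1,38.3,-23.9,0,0,0,0],[-1,38.3,-23.9,0,0,0,0],[-1,38.3,-23.9,0,0,0,0],[-1,38.3,-23.9,0,0,0,0]], squeeze=20)

```text
time: 0.9
tool_pos: [429.5, -297.5, 249.7]
tcp_rot: [-180.0, 0.0, 16.2]
ft_force: [0.3, -1.0, -0.1]
finger_gap: 0.2
grip_force: 0.0
```

Request:
apply_moves(steps=[[-1,10.8,-33.6,0,0,0,0],[-1,10.8,-33.6,0,0,0,0],[-1,10.8,-33.6,0,0,0,0],[-1,10.8,-33.6,0,0,0,0],[-1,10.8,-33.6,0,0,0,0],[-1,10.8,-33.6,0,0,0,0],[-1,10.8,-33.6,0,0,0,0],[-1,10.8,-33.6,0,0,0,0]])

```text
time: 1.7
tool_pos: [436.3, -15.5, 249.7]
tcp_rot: [-180.0, 0.0, 16.2]
ft_force: [1.6, -0.0, 0.4]
finger_gap: -0.0
grip_force: 0.0
```

Request:
apply_moves(steps=[[-1,10.8,-33.6,0,0,0,0],[-1,10.8,-33.6,0,0,0,0],[-1,10.8,-33.6,0,0,0,0],[-1,10.8,-33.6,0,0,0,0],[-1,10.8,-33.6,20,0,0,0],[-1,10.8,-33.6,30,0,0,0],[-1,10.8,-33.6,30,0,0,0],[-1,10.8,-33.6,30,0,0,0]])

```text
time: 2.5
tool_pos: [444.3, 266.7, 138.7]
tcp_rot: [180.0, -0.0, 16.2]
ft_force: [0.3, -0.3, 0.2]
finger_gap: 0.1
grip_force: 0.0
```

Request:
apply_moves(steps=[[-1,0,0,25,0,0,0],[-1,0,0,25,0,0,0],[-1,0,0,25,0,0,0],[-1,0,0,8,0,0,0],[-1,0,0,8,0,0,0],[-1,0,0,8,0,0,0],[-1,0,0,6,0,0,0],[-1,0,0,0,0,0,0]])

```text
time: 3.3
tool_pos: [444.7, 265.2, 34.8]
tcp_rot: [180.0, 0.0, 16.2]
ft_force: [-0.8, -0.2, -0.2]
finger_gap: 0.2
grip_force: 0.0
```

```bash
python3 - <<'E'
from bench import r
from h import *
s=r.snapshot("scene")
cv2.imwrite("pics/s2.png",cv2.resize(s["color"][200:360,120:380],None,fx=3,fy=3))
print(r.sense()["tool_pos"],r.sense()["ft_force"])
m=blobs(blue(s,SB))[0];print(rect(cast(s,m,28)))
E
```

```text
[444.91000936 265.2911528   35.19720976] [-0.64282858 -0.33367689  0.83201294]
(array([469.8, 179.8]), array([114.7,  86. ]), -86.51)
```

View pics/s2.png

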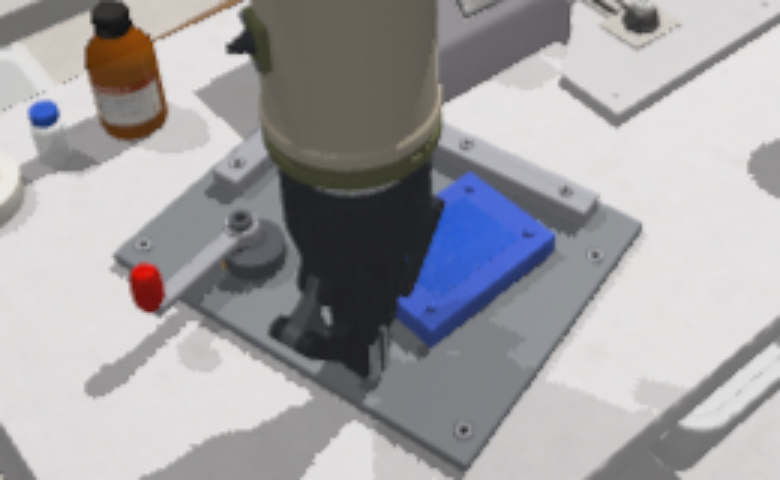

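Fingers are shut and hovering just above the plate beside the mould's free end (crop 370,370). Now the push to the rail.

Request:
apply_moves(steps=[[-1,0,5,0.5,0,0,0],[-1,0,5,0.5,0,0,0],[-1,0,5,0,0,0,0],[-1,0,5,0,0,0,0],[-1,0,5,0,0,0,0],[-1,0,5,0,0,0,0],[-1,0,4,0,0,0,0],[-1,0,2,0,0,0,0]])

```text
time: 4.15
tool_pos: [454.8, 230.4, 33.9]
tcp_rot: [-180.0, 0.0, 16.2]
ft_force: [0.0, 1.2, -0.2]
finger_gap: -0.2
grip_force: 0.5
```

```bash
cat >look.py <<'E'
from bench import r
from h import *
ex=np.array([np.cos(np.radians(16.2)),np.sin(np.radians(16.2))]);ey=np.array([-ex[1],ex[0]]);S=np.array([584.5,191])
def seat(p): d=np.array(p[:2])-S; return (d@ex).round(1),(d@ey).round(1)
if __name__=="__main__":
    for n,B in(("top",TB),("scene",SB)):
        s=r.snapshot(n);b=blobs(blue(s,B))
        if b:
            m=b[0];c,sz,a=rect(cast(s,m,28));print(n,"mould",seat(c),sz,"turn",round((a-106.2+90)%180-90,1))
        for q in blobs(red(s,B),10): print(" knob",seat(cast(s,q.mean(0),60)[0]))
    q=r.sense();print("tcp",seat(q["tool_pos"]),q["tool_pos"].round(1),q["ft_force"].round(1),q["time"])
E
python3 look.py
```

```text
top mould (np.float64(-111.2), np.float64(-14.7)) [77.2 67. ] turn 83.1
scene mould (np.float64(-133.5), np.float64(7.2)) [131.1  63.2] turn 12.4
 knob (np.float64(1.3), np.float64(161.0))
tcp (np.float64(-113.5), np.float64(74.0)) [454.8 230.4  33.9] [ 0.9 -0.2 -0.7] 4.25
```

Request:
apply_moves(steps=[[-1,0,1,0,0,0,0],[-1,0,1,0,0,0,0],[-1,0,1,0,0,0,0],[-1,0,1,0,0,0,0],[-1,0,0.5,0,0,0,0],[-1,0,0.5,0,0,0,0],[-1,0,0.5,0,0,0,0],[-1,0,0,0,0,0,0]])

```text
time: 5.05
tool_pos: [456.4, 225.4, 34.0]
tcp_rot: [180.0, -0.0, 16.2]
ft_force: [-0.8, 0.4, -0.2]
finger_gap: -0.2
grip_force: 0.3
```

Request:
apply_moves(steps=[[-1,0,0.5,0,0,0,0],[-1,0,0.5,0,0,0,0],[-1,0,0.5,0,0,0,0],[-1,0,0,0,0,0,0],[-1,0,0,0,0,0,0],[-1,0,0,0,0,0,0],[-1,0,0,0,0,0,0],[-1,0,0,0,0,0,0]])

```text
time: 5.85
tool_pos: [456.8, 223.9, 34.0]
tcp_rot: [180.0, -0.0, 16.2]
ft_force: [-1.0, 0.8, -0.1]
finger_gap: 0.4
grip_force: 0.1
```

Request:
apply_moves(steps=[[-1,0,0.5,0,0,0,0],[-1,0,0.5,0,0,0,0],[-1,0,0.5,0,0,0,0],[-1,0,0.5,0,0,0,0],[-1,0,0.5,0,0,0,0],[-1,0,0.5,0,0,0,0],[-1,0,0,0,0,0,0],[-1,0,0,0,0,0,0]])

```text
time: 6.65
tool_pos: [457.0, 223.2, 34.1]
tcp_rot: [-179.8, -0.0, 16.2]
ft_force: [-4.0, 11.7, 0.1]
finger_gap: 0.1
grip_force: 6.7
```

```bash
python3 - <<'E'
from bench import r
import cv2
a=r.snapshot("top")["color"][150:310,150:320];b=r.snapshot("scene")["color"][200:360,140:350]
cv2.imwrite("pics/b3.png",cv2.resize(cv2.hconcat([a,b]),None,fx=2.1,fy=2.1))
E
```

```text
(no output)
```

View pics/b3.png

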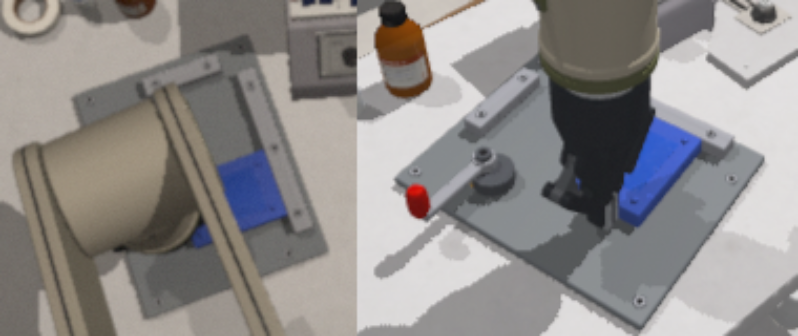

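Flat against the rail with 12 N. Now around to the robot side, with two spread fingers, for the x push.

Request:
apply_moves(steps=[[-1,0,-10,0,0,0,0],[-1,0,-15,0,0,0,0],[-1,-35,0,0,0,0,0],[-1,-35,0,0,0,0,0],[0.18,0,30,0,0,0,0],[0.18,0,30,0,0,0,0],[0.18,0,30,0,0,0,0],[0.18,0,0,0,0,0,0]])

```text
time: 7.55
tool_pos: [409.4, 137.3, 34.3]
tcp_rot: [179.9, -0.0, 16.1]
ft_force: [-0.2, 0.2, -0.4]
finger_gap: 50.2
grip_force: 0.0
```

```bash
python3 look.py; python3 -c "
from bench import r
import cv2
cv2.imwrite('pics/s4.png',cv2.resize(r.snapshot('scene')['color'][200:400,120:380],None,fx=3,fy=3))
print(r.sense()['finger_gap'])"
```

```text
top mould (np.float64(-66.8), np.float64(0.1)) [104.   10.5] turn -4.3
 knob (np.float64(5.5), np.float64(157.4))
scene mould (np.float64(-106.7), np.float64(5.7)) [116.1  82.4] turn -0.1
 knob (np.float64(1.3), np.float64(161.0))
tcp (np.float64(-183.3), np.float64(-0.6)) [408.7 139.2  34.1] [0.1 0.8 0.7] 7.65
50.3841872378674
```

View pics/s4.png

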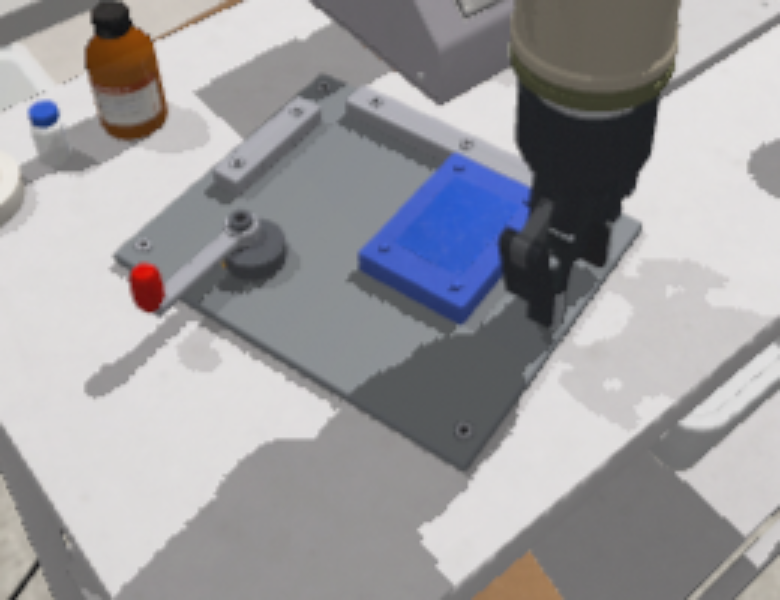

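The mould half is square on the rail at x ≈ -104, with two fingers behind it. Pushing along x.

Request:
apply_moves(steps=[[0.18,6,0,1,0,0,0],[0.18,6,0,1,0,0,0],[0.18,6,0,0,0,0,0],[0.18,6,0,0,0,0,0],[0.18,6,0,0,0,0,0],[0.18,6,0,0,0,0,0],[0.18,6,0,0,0,0,0],[0.18,6,0,0,0,0,0]])

```text
time: 8.5
tool_pos: [455.0, 152.7, 31.9]
tcp_rot: [-180.0, 0.0, 16.2]
ft_force: [0.4, -0.5, 0.0]
finger_gap: 50.7
grip_force: 0.2
```

Request:
apply_moves(steps=[[0.18,6,0,0,0,0,0],[0.18,6,0,0,0,0,0],[0.18,6,0,0,0,0,0],[0.18,6,0,0,0,0,0],[0.18,6,0,0,0,0,0],[0.18,6,0,0,0,0,0],[0.18,5,0,0,0,0,0],[0.18,4,0,0,0,0,0]])

```text
time: 9.3
tool_pos: [498.3, 165.2, 32.0]
tcp_rot: [180.0, -0.0, 16.2]
ft_force: [-0.1, 0.7, -0.3]
finger_gap: 50.3
grip_force: 0.3
```

```bash
python3 look.py
```

```text
knob (np.float64(5.8), np.float64(157.5))
scene mould (np.float64(-44.9), np.float64(5.8)) [115.7  84.8] turn 0.3
 knob (np.float64(1.3), np.float64(161.0))
tcp (np.float64(-89.8), np.float64(-0.7)) [498.5 165.3  32.2] [-0.5  0.3 -0.4] 9.4
```

Request:
apply_moves(steps=[[0.18,5,0,0,0,0,0],[0.18,5,0,0,0,0,0],[0.18,5,0,0,0,0,0],[0.18,5,0,0,0,0,0],[0.18,5,0,0,0,0,0],[0.18,5,0,0,0,0,0],[0.18,4,0,0,0,0,0],[0.18,2,0,0,0,0,0]])

```text
time: 10.2
tool_pos: [532.9, 175.3, 32.0]
tcp_rot: [180.0, -0.0, 16.2]
ft_force: [-1.9, -0.9, 0.2]
finger_gap: 50.5
grip_force: 0.3
```

Request:
apply_moves(steps=[[0.18,1,0,0,0,0,0],[0.18,1,0,0,0,0,0],[0.18,1,0,0,0,0,0],[0.18,1,0,0,0,0,0],[0.18,1,0,0,0,0,0],[0.18,0,0,0,0,0,0],[0.18,0,0,0,0,0,0],[0.18,0,0,0,0,0,0]])

```text
time: 11.0
tool_pos: [537.3, 176.6, 32.1]
tcp_rot: [180.0, -0.0, 16.2]
ft_force: [-0.5, 0.6, 1.0]
finger_gap: 50.3
grip_force: 0.0
```

```bash
python3 look.py
```

```text
knob (np.float64(5.6), np.float64(157.4))
scene mould (np.float64(-5.6), np.float64(5.8)) [115.3  85.8] turn 0.1
 knob (np.float64(0.7), np.float64(161.3))
tcp (np.float64(-49.4), np.float64(-0.7)) [537.2 176.6  32. ] [-0.3 -1.5 -0.1] 11.1
```

Request:
apply_moves(steps=[[0.18,0.5,0,0,0,0,0],[0.18,0.5,0,0,0,0,0],[0.18,0.5,0,0,0,0,0],[0.18,0.5,0,0,0,0,0],[0.18,0.5,0,0,0,0,0],[0.18,0.5,0,0,0,0,0],[0.18,0,0,0,0,0,0],[0.18,0,0,0,0,0,0]])

```text
time: 11.9
tool_pos: [537.7, 176.7, 30.9]
tcp_rot: [-180.0, 0.3, 16.2]
ft_force: [-10.4, -3.7, 4.7]
finger_gap: 50.4
grip_force: 5.2
```

Seated at the back stop (11 N). Back off, lift and look.

Request:
apply_moves(steps=[[0.18,-5,0,0,0,0,0],[0.18,-15,0,0,0,0,0],[0.18,-15,0,0,0,0,0],[-1,-15,0,-20,0,0,0],[-1,0,0,-50,0,0,0],[-1,0,0,-50,0,0,0],[-1,-40,0,-10,0,0,0],[-1,-40,0,0,0,0,0]])

```text
time: 12.7
tool_pos: [417.4, 141.5, 166.0]
tcp_rot: [180.0, -0.5, 16.2]
ft_force: [-0.3, 0.7, 0.3]
finger_gap: 0.2
grip_force: 0.0
```

```bash
python3 look.py; python3 - <<'E'
from look import *
a=r.snapshot("top");b=r.snapshot("scene")
pa=blobs(red(a,TB),10)[0].mean(0);pb=blobs(red(b,SB),10)[0].mean(0)
for z in(40,45,50,55,60,65): print(z,seat(cast(a,pa,z)[0]),seat(cast(b,pb,z)[0]))
for n,p,z in(("bottle top",(208,136),100),("vial",(187,146),46)): print(n,seat(cast(a,p,z)[0]))
cv2.imwrite("pics/b5.png",cv2.resize(cv2.hconcat([a["color"][120:310,140:320],b["color"][180:370,120:340]]),None,fx=2,fy=2))
E
```

```text
top mould (np.float64(12.5), np.float64(1.2)) [106.3  50.6] turn -1.4
 knob (np.float64(5.5), np.float64(157.4))
scene mould (np.float64(-5.2), np.float64(5.6)) [115.7  85.6] turn -0.3
 knob (np.float64(1.3), np.float64(161.0))
tcp (np.float64(-180.6), np.float64(-0.4)) [411.2 140.3 161.1] [-0.5 -0.6 -0.7] 12.8
40 (np.float64(10.7), np.float64(160.7)) (np.float64(15.6), np.float64(150.8))
45 (np.float64(9.4), np.float64(159.9)) (np.float64(12.0), np.float64(153.4))
50 (np.float64(8.1), np.float64(159.1)) (np.float64(8.5), np.float64(155.9))
55 (np.float64(6.8), np.float64(158.3)) (np.float64(4.9), np.float64(158.5))
60 (np.float64(5.5), np.float64(157.4)) (np.float64(1.3), np.float64(161.0))
65 (np.float64(4.2), np.float64(156.6)) (np.float64(-2.3), np.float64(163.6))
bottle top (np.float64(160.8), np.float64(26.0))
vial (np.float64(177.4), np.float64(83.3))
```

View pics/b5.png

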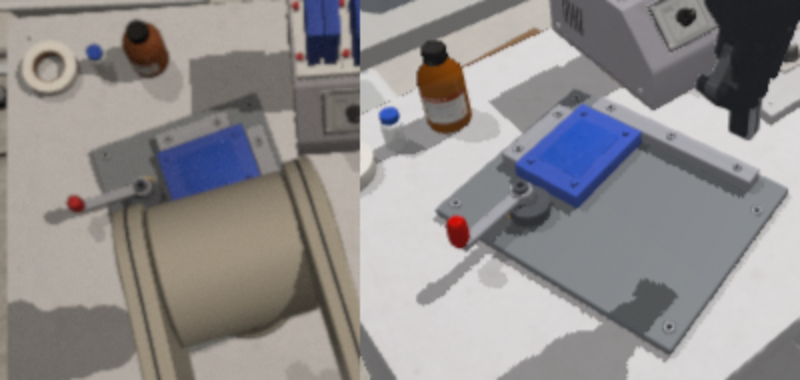

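The mould half is flush in the corner in both views. The knob triangulates to seat (7,158) at z≈53, so the lever is open at q≈0.22. Next I place the shut fingers behind the knob (+x side).

Request:
apply_moves(steps=[[-1,36.1,-26.4,0,0,0,0],[-1,36.1,-26.4,0,0,0,0],[-1,36.1,-26.4,0,0,0,0],[-1,36.1,-26.4,0,0,0,0],[-1,36.1,-26.4,0,0,0,0],[-1,36.1,-26.4,0,0,0,0],[-1,0,0,0,0,0,0],[-1,0,0,30,0,0,0]])

```text
time: 13.7
tool_pos: [583.0, 356.5, 135.0]
tcp_rot: [-179.9, -0.4, 16.3]
ft_force: [0.8, 0.6, 0.5]
finger_gap: 0.3
grip_force: 0.0
```

Request:
apply_moves(steps=[[-1,0,0,25,0,0,0],[-1,0,0,20,0,0,0],[-1,0,0,15,0,0,0],[-1,0,0,8,0,0,0],[-1,0,0,0,0,0,0],[-1,0,0,0,0,0,0],[-1,0,0,0,0,0,0],[-1,0,0,0,0,0,0]])

```text
time: 14.5
tool_pos: [579.9, 354.1, 65.5]
tcp_rot: [-180.0, -0.1, 16.2]
ft_force: [-0.3, -0.2, 0.2]
finger_gap: 0.0
grip_force: 0.0
```

```bash
python3 look.py; python3 -c "
from bench import r
import cv2
cv2.imwrite('pics/s6.png',cv2.resize(r.snapshot('scene')['color'][180:370,120:340],None,fx=2.5,fy=2.5))"
```

```text
top mould (np.float64(-1.6), np.float64(1.3)) [105.9  77.6] turn -0.3
scene mould (np.float64(-5.2), np.float64(5.6)) [115.7  85.6] turn -0.2
 knob (np.float64(0.8), np.float64(161.2))
tcp (np.float64(40.6), np.float64(157.8)) [579.5 353.9  64.9] [-0.1 -0.3 -1.2] 14.6
```

View pics/s6.png

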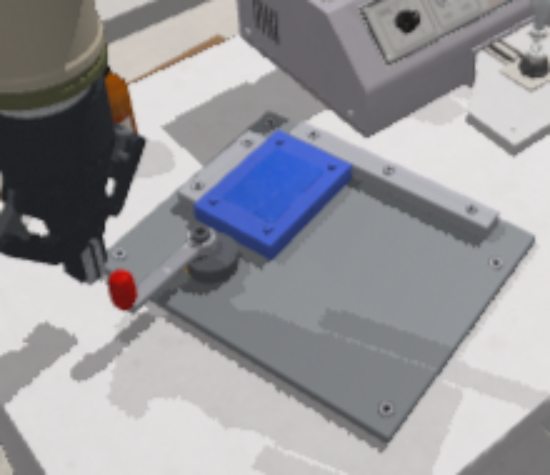

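The fingers stand behind the red knob (122,288), and the top view reads the mould at (-1.6, 1.3), turn -0.3°. Now I swing the lever, turning the tool with it.

Request:
apply_moves(steps=[[-1,-6,0,2,0,0,0],[-1,-6,0,0,0,0,0],[-1,-5,0,0,0,0,0],[-1,-6.7,-1.45,0,0,0,-1],[-1,-6.7,-1.45,0,0,0,-1],[-1,-6.7,-1.45,0,0,0,-1],[-1,-6.7,-1.45,0,0,0,-1],[-1,0,0,0,0,0,0]])

```text
time: 15.45
tool_pos: [534.9, 343.3, 61.9]
tcp_rot: [-180.0, 0.0, 36.3]
ft_force: [0.5, 0.0, -0.6]
finger_gap: 0.2
grip_force: 0.0
```

```bash
python3 look.py
```

```text
top mould (np.float64(-1.4), np.float64(0.9)) [105.3  77.6] turn -0.8
scene mould (np.float64(-5.2), np.float64(5.7)) [115.9  85.6] turn -0.2
 knob (np.float64(-30.2), np.float64(155.7))
tcp (np.float64(-4.3), np.float64(160.0)) [535.8 343.5  62.1] [ 0.1 -0.7 -0.4] 15.55
```

Request:
apply_moves(steps=[[-1,-6.7,-1.45,0,0,0,-1],[-1,-6.7,-1.45,0,0,0,-1],[-1,-6.7,-1.45,0,0,0,-1],[-1,-6.7,-1.45,0,0,0,-1],[-1,-6.7,-1.45,0,0,0,-1],[-1,-6.7,-1.45,0,0,0,-1],[-1,-6.7,-1.45,0,0,0,-1],[-1,-6.7,-1.45,0,0,0,-1]])

```text
time: 16.35
tool_pos: [495.9, 307.9, 62.2]
tcp_rot: [180.0, -0.0, 76.3]
ft_force: [0.2, 0.1, -0.3]
finger_gap: 0.0
grip_force: 0.4
```

```bash
python3 look.py
```

```text
top mould (np.float64(-1.1), np.float64(1.8)) [106.7  77.1] turn -0.3
scene mould (np.float64(-5.3), np.float64(5.9)) [116.2  85.6] turn -0.2
 knob (np.float64(-73.8), np.float64(127.1))
tcp (np.float64(-52.9), np.float64(136.6)) [495.6 307.5  62. ] [0.  0.3 1.2] 16.45
```

Request:
apply_moves(steps=[[-1,-6.7,-1.45,0,0,0,-1],[-1,-6.7,-1.45,0,0,0,-1],[-1,-6.7,-1.45,0,0,0,-1],[-1,-3.33,-0.8,0,0,0,-0.5],[-1,-3.33,-0.8,0,0,0,-0.5],[-1,-3.33,-0.8,0,0,0,-0.5],[-1,-3.33,-0.8,0,0,0,-0.5],[-1,-3.33,-0.8,0,0,0,-0.5]])

```text
time: 17.25
tool_pos: [486.4, 272.8, 62.2]
tcp_rot: [180.0, -0.1, 103.6]
ft_force: [-0.7, 4.5, -0.6]
finger_gap: 0.2
grip_force: 2.2
```

Request:
apply_moves(steps=[[-1,-3.33,-0.8,0,0,0,-0.5],[-1,-3.33,-0.8,0,0,0,-0.5],[-1,-1,0,0,0,0,0],[-1,-1,0,0,0,0,0],[-1,0,0,0,0,0,0],[-1,0,0,0,0,0,0],[-1,0,0,0,0,0,0],[-1,0,0,0,0,0,0]])

```text
time: 18.05
tool_pos: [487.1, 263.2, 62.1]
tcp_rot: [180.0, -0.0, 108.7]
ft_force: [-0.6, 3.0, 1.9]
finger_gap: 0.1
grip_force: 1.5
```

```bash
python3 look.py
```

```text
top mould (np.float64(-1.3), np.float64(-0.1)) [103.8  77.3] turn -0.1
scene mould (np.float64(-35.0), np.float64(-32.9)) [60.5 28.7] turn 34.8
tcp (np.float64(-73.4), np.float64(96.4)) [487.1 263.1  62.1] [-0.7  2.   2. ] 18.15
```

Request:
apply_moves(steps=[[-1,-0.7,0,0,0,0,0],[-1,-0.7,0,0,0,0,0],[-1,-0.7,0,0,0,0,0],[-1,0,0,0,0,0,0],[-1,0,0,0,0,0,0],[-1,0,0,0,0,0,0],[-1,0,0,0,0,0,0],[-1,0,0,0,0,0,0]])

```text
time: 18.95
tool_pos: [487.5, 261.9, 62.1]
tcp_rot: [180.0, -0.1, 108.7]
ft_force: [-1.9, 7.8, 0.8]
finger_gap: 0.3
grip_force: 3.8
```

Request:
apply_moves(steps=[[-1,-0.7,0,0,0,0,0],[-1,-0.7,0,0,0,0,0],[-1,-0.7,0,0,0,0,0],[-1,0,0,0,0,0,0],[-1,0,0,0,0,0,0],[-1,0,0,0,0,0,0],[-1,0,0,0,0,0,0],[-1,0,0,0,0,0,0]])

```text
time: 19.75
tool_pos: [487.6, 261.5, 62.2]
tcp_rot: [180.0, -0.2, 108.7]
ft_force: [-4.9, 15.2, 0.7]
finger_gap: -0.3
grip_force: 8.1
```

Hard stop reached (15 N, barely any motion). Back off, lift and check.

Request:
apply_moves(steps=[[-1,5,0,0,0,0,0],[-1,15,0,0,0,0,0],[-1,10,0,-20,0,0,0],[-1,0,0,-40,0,0,0],[-1,0,-30,-40,0,0,0],[-1,0,-40,0,0,0,0],[-1,0,-40,0,0,0,0],[-1,0,0,0,0,0,0]])

```text
time: 20.55
tool_pos: [369.6, 250.6, 160.1]
tcp_rot: [-179.7, 0.1, 108.7]
ft_force: [0.7, -0.3, -1.0]
finger_gap: 0.0
grip_force: 0.0
```

```bash
python3 look.py; python3 -c "
from bench import r
import cv2
a=r.snapshot('top');b=r.snapshot('scene')
cv2.imwrite('pics/b7.png',cv2.resize(cv2.hconcat([a['color'][120:310,140:320],b['color'][180:370,120:340]]),None,fx=2,fy=2))"
```

```text
top mould (np.float64(-1.1), np.float64(1.1)) [106.4  77.6] turn -1.0
 knob (np.float64(-72.3), np.float64(75.9))
scene mould (np.float64(-5.0), np.float64(5.2)) [116.2  85.2] turn 0.0
 knob (np.float64(-76.1), np.float64(80.2))
tcp (np.float64(-185.3), np.float64(117.5)) [373.8 252.1 162. ] [ 0.6 -0.4 -0.9] 20.65
```

View pics/b7.png

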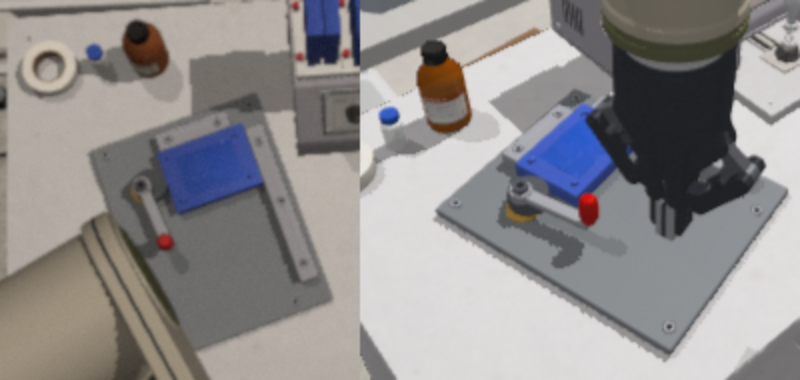

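The knob is at (-72.3, 75.9), against (-71.7, 75.4) when locked. The mould half is flush at rail and back stop, and the bystanders are in place.

```bash
python3 -c "
from bench import r
print(r.hand_in())"
```

```text
the job is handed in; nothing more can be done
None
```

The mould half lies flush against rail and back stop in both camera views, the cam lever is pushed to its end stop, the bystanders in view look unmoved, and the job was handed in at about 21 s; no verdict came back, and I could not measure the cam's holding force.

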